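# Eject the bone nut blank from its jig

## Task

Two equal green jigs stand on the bench, one holding a pale bone nut blank and one a black ebony blank. On the jig with the bone blank, push the upright brass tab of the sprung ejector all the way through its stroke, towards the tray, so that the bone blank drops into that jig's own red-lined tray, then let the ejector spring back. Leave the ebony blank where it lies in the other jig.

Things in the scene. Friction and masses are not known exactly. Their poses are not given: they have to be found in the camera images.
- bone_tab (a point): Centre of the pushing face of the brass tab (upright plate 46 wide, 10 thick, top 88 mm over the bench) on the ejector holding the bone blank; 65 mm over the bench, moves with it. x: level, push direction, towards the tray; z up. Stroke 60 mm along x to a hard stop; spring 2.4 to 7 N returns it. Stay 42 mm or more over the bench to clear the jig's cheeks (39 high). Bench behind the face is free.
- bone_tray (a point): Centre of the tray floor of the bone blank's jig, 5 mm over the bench; fixed to the jig, axes as the tab's. Green box lined with dark red felt, 80 x 80 mm inside, sides 26 and end 36 mm over the bench, open above. The tab's face is 158 mm before this point along x at rest, 98 mm at full stroke. The channel edge, where the blank drops 17 mm, is 40 mm before it.
- bone_blank (a point): Centre of the loose pale bone nut blank, a bar 12 x 54 x 9 mm (x, y, z), about 14 g. It starts across the green channel in front of the steel slide bar, its underside 22 mm over the bench; it leaves the channel when the ejector has gone about 45 mm.
- ebony_blank (a point): Centre of the like black ebony blank (12 x 54 x 9 mm) lying in the other jig, which is the same in make and size. To be left alone.
Mind the look-alikes: they are no part of the job. What is meant by the part that bears bone_blank is not purple, and is the larger of those in its own colour.

How it is judged:
By the outcome, as a careful person would: the job done as asked, in the order asked, and still so for the second after the job is handed in, with the robot touching nothing.
It also fails if it takes over 32 s, if anything falls off the work surface, if the arm or the gripper's body presses on something with over 40 N, if the wrist force passes 120 N, or if a joint passes its speed limit or range.

## Robot

A 6-joint arm with a two-finger parallel gripper is mounted at the origin on the work surface. World frame = base frame: x ahead of the robot, y to its left, z up, the work surface at z = 0. Lengths are in m, angles in rad, forces in N, time in s.
With the tool pointing down it reaches from about 0.375 to 0.925 m from the base axis. Payload 5.7 kg.
Tool frame: the origin (TCP) lies midway between the tips of the shut fingers; the grasp point (between the pads) lies 19 mm behind it; z points along the fingers, y is the line along which they close (so a half turn about z gives the same grasp; the last joint's range is limited). The gripper opens to 85 mm and grips with 20 to 120 N. Pads are 22 mm wide; open, the fingers measure 114 mm over their backs; the gripper's body (76 mm by 85 mm) begins 54 mm behind the grasp point. The pads swing forward as they close: fully open they stand 13 mm farther back than shut.
Start: joints at [-1.463, 0.359, 1.51, -0, 1.272, -0.115], TCP at [0.133, -0.585, 0.206] pointing down, gripper open.
Joint ranges: [-2.97, 2.97], [-1.01, 2.36], [0.21, 2.38], [-0.96, 4.11], [0.2, 2.71], [-2.98, 2.98]. Speed limits (rad/s): [2.39, 2.39, 3.14, 3.14, 3.14, 3.14].

## Interface

Orientations are given as a unit quaternion [w, x, y, z].
In Python, from workcell import ctrl, planner, read_camera gives the robot as it stands. The module is installed in compiled form; this text tells all that it offers. Calls block until the motion is done:
- ctrl.movep(position, orientation): joint-space move of the TCP to a pose.
- ctrl.move_straight(position, vel=0.15, frame=None): straight line of the TCP; frame=None keeps the orientation; vel is the mean speed in m/s.
- ctrl.set_joints(angles): joint-space move.
- ctrl.grip(opening): finger opening in m; the grip force is fixed at half the most; returns when the fingers have stopped.
- ctrl.sleep(seconds).
- planner.ik(position, orientation): joint angles nearest the present ones, or None.
- ctrl.observe(): the state.
- read_camera(name): name is "scene" or "top" or "wrist"; returns a dict with "img" (420x560x3 uint8, red, green, blue), "mtx" (3x3 intrinsics, pixels), "R" (3x3) and "t" (3): a world point X has camera coordinates R X + t. Camera axes: x right, y down, z forward; pixel columns grow to the right and rows downward; lengths in m; the calibration is good to about 2 mm. A picture is of the moment at which its call begins. There is no depth.
A pose or a line that the arm cannot do raises ctrl.IKError and nothing moves.
- ctrl.job_done(): hands the job in; it is judged then, once.
The state is a dict: "t": time; "joint_pos": joint angles; "joint_velocities": joint speeds; "effort": joint torques, N m; "position": TCP position; "tool_rot": TCP orientation; "wrist_force": force on the tool from outside, world axes, zero at the start; "moment": the same for the moment, N m; "finger_gap": finger opening in m; "gripper_force": force on a finger pad.
Only numpy, scipy, OpenCV 4.12 (cv2) and the standard library are available. Lean on these libraries where they do the work, as an engineer would, in place of code of your own. Each camera call takes 0.05 s, during which the arm holds its last target. There are 200 camera calls.

## Working session

There is one attempt and no reset: what is moved stays moved. The work goes in short steps, each a Python script; the robot and the scene stay as the last script left them, time stands still between calls to the robot, and variables do not carry over. Pictures are saved under pics/ and viewed, at most 10 in all, crops included, and the job is handed in when it is done.

```bash
mkdir -p pics; python3 - <<'E'
from workcell import ctrl, read_camera
import cv2,pickle
d={}
for n in("scene","top"):
    c=read_camera(n); d[n]=c; cv2.imwrite(f"pics/{n}.png",c["img"][:,:,::-1])
    print(n,c["mtx"].tolist(),(-c["R"].T@c["t"]).round(3))
pickle.dump(d,open("cams.pkl","wb"))
print(ctrl.observe()["t"],ctrl.observe()["tool_rot"])
E
```

```text
scene [[508.6650108361092, 0.0, 288.64884452822656], [0.0, 508.6650108361092, 201.02554514328477], [0.0, 0.0, 1.0]] [1.065 0.144 0.686]
top [[518.8782159958728, 0.0, 280.35267819246644], [0.0, 518.8782159958728, 204.79206288936246], [0.0, 0.0, 1.0]] [ 0.411 -0.032  0.868]
0.1 [-8.13242101e-04  9.93799386e-01  1.11185064e-01  7.84842719e-06]
```

View pics/top.png

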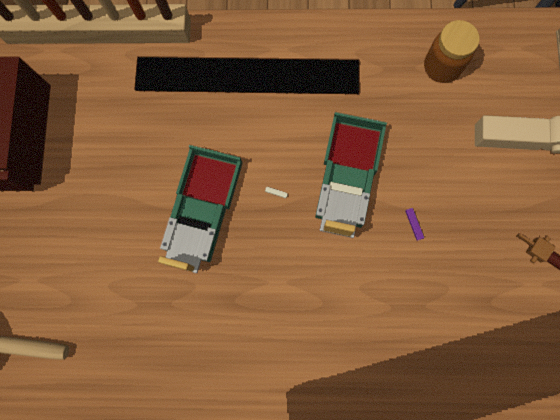

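View pics/scene.png

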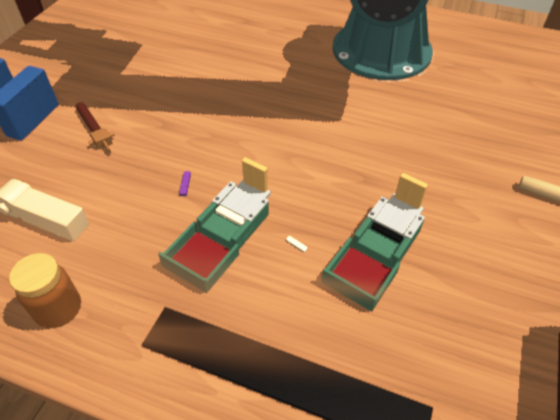

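The bone jig is the right-hand one in the top view (blank at about 347,188, tab 340,226, tray 355,147). In the scene view it is the left one (blank 230,215, tab 255,175). The small pale bar and the purple bar are lookalikes. I'll zoom in to get the corners.

```bash
python3 - <<'E'
import cv2,pickle
import numpy as np
d=pickle.load(open("cams.pkl","rb"))
a=cv2.resize(d["top"]["img"][105:245,305:400],None,fx=4,fy=4,interpolation=cv2.INTER_CUBIC)
b=cv2.resize(d["scene"]["img"][150:290,155:275],None,fx=3.4,fy=4,interpolation=cv2.INTER_CUBIC)
cv2.imwrite("pics/z.png",np.hstack([a,b])[:,:,::-1])
E
```

```text
(no output)
```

View pics/z.png

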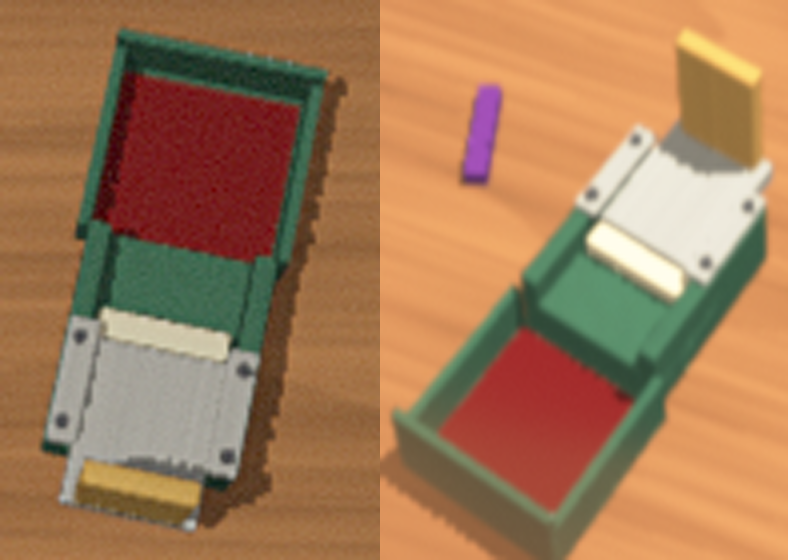

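```bash
cat >fit.py <<'E'
import pickle, numpy as np
from scipy.optimize import least_squares
d=pickle.load(open("cams.pkl","rb"))
T=lambda u,v:("top",305+u/4,105+v/4)
S=lambda u,v:("scene",155+(u-380)/3.4,150+v/4)
# obs, local fn(t=wall, bx=blank x): local x, y (left positive), z. Image left in top = left side
P=[(T(77,508),lambda t,b:(-.158,.023,.088)),(T(195,525),lambda t,b:(-.158,-.023,.088)),
(S(686,30),lambda t,b:(-.158,-.023,.088)),(S(761,68),lambda t,b:(-.158,.023,.088)),
(S(680,42),lambda t,b:(-.148,-.023,.088)),(S(757,82),lambda t,b:(-.148,.023,.088)),
(T(120,30),lambda t,b:(.04+t,.04+t,.036)),(T(325,70),lambda t,b:(.04+t,-.04-t,.036)),
(S(396,412),lambda t,b:(.04+t,-.04-t,.036)),(S(556,548),lambda t,b:(.04+t,.04+t,.036)),
(T(103,308),lambda t,b:(b+.006,.027,.031)),(T(230,332),lambda t,b:(b+.006,-.027,.031)),
(S(588,242),lambda t,b:(b+.006,-.027,.031)),(S(683,286),lambda t,b:(b+.006,.027,.031))]
def res(p):
    c,s=np.cos(p[2]),np.sin(p[2]); r=[]
    for (n,u,v),f in P:
        x,y,z=f(p[3],p[4]); C=d[n]
        q=C["mtx"]@(C["R"]@[p[0]+c*x-s*y,p[1]+s*x+c*y,z]+C["t"])
        r+=[q[0]/q[2]-u,q[1]/q[2]-v]
    return np.array(r)
if __name__=="__main__":
    C=d["top"]; print(C["R"].round(2).tolist())
    best=min((least_squares(res,[.5,-.15,a,.003,-.09],loss="soft_l1") for a in np.arange(0,6.3,.5)),key=lambda s:s.cost)
    p=best.x; print(p.round(4),best.cost); print(res(p).reshape(-1,2).round(1).tolist())
    print("tab",p[:2]-.158*np.array([np.cos(p[2]),np.sin(p[2])]))
E
python3 fit.py
```

```text
[[0.01, -1.0, -0.03], [-0.98, -0.0, -0.19], [0.19, 0.03, -0.98]]
[ 6.7880e-01 -1.3090e-01  6.0783e+00  5.6000e-03 -7.8800e-02] 17.997035083972573
[[0.0, -4.6], [0.5, -2.6], [0.9, -1.5], [2.0, -0.2], [-0.8, -0.9], [-0.2, -0.0], [-1.9, 0.0], [0.3, 0.4], [-0.3, 0.6], [-0.0, -6.0], [-0.7, 0.2], [-0.2, 0.7], [0.0, -0.3], [-1.2, 2.5]]
tab [ 0.52409615 -0.09874398]
```

```bash
sed -i 's/T(77,508)/T(79,487)/;s/T(195,525)/T(199,510)/;s/^(S(396,412),\(.*\),(S(556,548).*$/(S(396,412),\1,/' fit.py; python3 fit.py
```

```text
[[0.01, -1.0, -0.03], [-0.98, -0.0, -0.19], [0.19, 0.03, -0.98]]
[ 0.6802 -0.132  -0.2086  0.0041 -0.0805] 6.00809927556238
[[-0.1, -0.4], [-0.2, 0.2], [0.3, -1.0], [1.4, 0.3], [-1.4, -0.4], [-0.9, 0.6], [-0.5, 0.2], [-0.0, 0.4], [-0.0, 0.7], [-0.4, 0.3], [0.1, 0.9], [-0.2, -0.5], [-1.5, 2.4]]
tab [ 0.52558883 -0.09924749]
```

```bash
cat >push.py <<'E'
from workcell import ctrl, read_camera
import numpy as np, cv2
a=-.2086; q=[0,np.cos(a/2),np.sin(a/2),0]; u=np.array([np.cos(a),np.sin(a),0])
face=np.array([.5256,-.0992,.055])
at=lambda s,z=.055: list(face+u*s+[0,0,z-.055])
def F():
    o=ctrl.observe(); return o["t"],float(np.dot(o["wrist_force"],u)),float(np.dot(o["position"]-face,u))
ctrl.grip(0); ctrl.movep(at(-.055,.2),q); ctrl.move_straight(at(-.055),vel=.15)
f0=F()[1]; print(F())
ctrl.move_straight(at(-.022),vel=.1); print(F())
s=-.022
while s<.065:
    s+=.010 if s<.028 else .002
    ctrl.move_straight(at(s),vel=.08)
    t,f,p=F(); print(round(s,3),round(t,2),round(f-f0,1),round(p,4))
    if f-f0<(-25 if s>.03 else -35) or t>20: break
c=read_camera("scene"); cv2.imwrite("pics/pushed.png",c["img"][:,:,::-1])
E
python3 push.py
```

```text
(4.1417, 0.19654184447947226, -0.054346439875403205)
(4.625, -0.5411089031276901, -0.022000135988645936)
-0.012 4.9 -1.0 -0.0119
-0.002 5.17 -3.0 -0.0029
0.008 5.45 -4.1 0.0072
0.018 5.72 -4.4 0.0171
0.028 6.0 -5.8 0.027
0.03 6.25 -6.0 0.0286
0.032 6.5 -5.3 0.0305
0.034 6.75 -5.9 0.0324
0.036 7.0 -6.4 0.0343
0.038 7.25 -6.1 0.0363
0.04 7.5 -6.1 0.0382
0.042 7.75 -6.4 0.0401
0.044 8.0 -7.1 0.0421
0.046 8.25 -5.9 0.0441
0.048 8.5 -7.4 0.046
0.05 8.75 -7.5 0.0479
0.052 9.0 -7.1 0.0498
0.054 9.25 -9.7 0.0508
0.056 9.5 -13.8 0.0507
0.058 9.75 -17.6 0.0507
0.06 10.0 -22.3 0.0507
0.062 10.25 -26.8 0.0507
```

View pics/pushed.png

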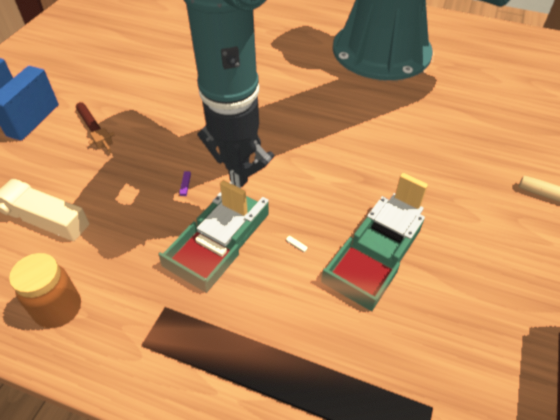

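The hard stop was reached: the finger stalled at 50.7 mm, which is about 60 mm of stroke once the finger's half-width is added. The bone blank is at about (212,243), at the tray's channel end. I'll retract, following the spring back, and check.

```bash
python3 - <<'E'
from workcell import ctrl, read_camera
import numpy as np, cv2
a=-.2086; u=np.array([np.cos(a),np.sin(a),0]); face=np.array([.5256,-.0992,.055])
ctrl.move_straight(list(face-u*.055),vel=.12)
o=ctrl.observe(); print(o["t"],o["wrist_force"])
ctrl.move_straight(list(face-u*.055+[0,0,.12]),vel=.2)
ims=[]
for n,(r,c) in {"top":(105,305),"scene":(150,155)}.items():
    im=read_camera(n)["img"]; ims.append(cv2.resize(im[r:r+140,c:c+95+25*(n=="scene")],None,fx=3.5,fy=4,interpolation=cv2.INTER_CUBIC))
cv2.imwrite("pics/after.png",np.hstack(ims)[:,:,::-1])
E
```

```text
11.425 [0.1281676  0.6450132  0.07284556]
```

View pics/after.png

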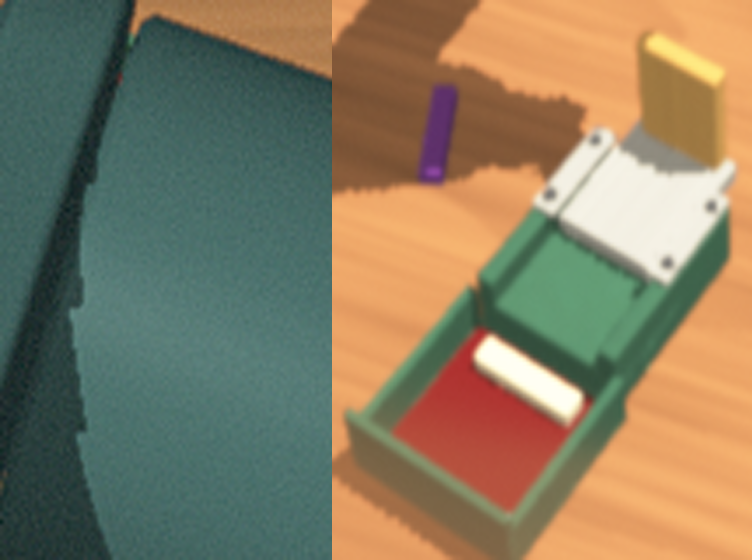

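In the scene crop, the bone blank lies on the red felt at about (530,380), and the tab is back at its rest position at about (683,100). The arm blocks the top view, but the robot is clear of the jig.

```bash
python3 -c "
from workcell import ctrl
ctrl.sleep(.3); print(ctrl.job_done())"
```

```text
the job is handed in; nothing more can be done
None
```

The bone blank is in its own jig's red-lined tray, the ejector has sprung back, the ebony blank was left alone, and the job is handed in.

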